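Empty the finishing machine's catch tray into the sorting tote

ROBOT

A 6-joint arm with a two-finger parallel gripper is mounted at the origin on the work surface. World frame = base frame: x ahead of the robot, y to its left, z up, the work surface at z = 0. Lengths are in mm, angles in rad, forces in N, time in s.
With the tool pointing down it reaches from about 275 to 825 mm from the base axis. Payload 4.9 kg.
Tool frame: the origin (TCP) lies between the finger pads, 19 mm behind the fingertips; this is the grasp point; z points along the fingers, y is the line along which they close (so a half turn about z gives the same grasp; the last joint's range is limited). The gripper opens to 85 mm and grips with 20 to 120 N. Pads are 22 mm wide; open, the fingers measure 114 mm over their backs; the gripper's body (76 mm by 85 mm) begins 54 mm behind the grasp point. The pads swing forward as they close: fully open they stand 13 mm farther back than shut.
Start: joints at [1.21, 0.326, -0.193, 1.052, 0, 1.437], TCP at [123.666, 535.934, 249.981] pointing down, gripper open.
Joint ranges: [-2.65, 2.65], [-0.97, 1.79], [-1.3, 1.35], [-1.93, 2.1], [-1.47, 1.37], [-3.14, 3.14]. Speed limits (rad/s): [2.57, 2.57, 3.14, 3.14, 3.14, 3.14].

INTERFACE

Orientations are given as a unit quaternion [w, x, y, z].
In Python, from plant import manip gives the robot as it stands.
- The arm moves only by the tool arm_command, never from a script. Its argument "series" is text: rows parted by semicolons, each of 4 numbers parted by spaces: the shift along the tool's x, y, z in units of 30 mm (1.0 is 30 mm), then the turn about the tool's z in degrees. A call has 1 to 20 rows; each row is the pose to reach, as a shift and turn from the pose commanded when the call began, along the tool's axes at that moment; what a row does not reach only later rows make up. A row lasts 1/8 s, in which the tool goes at most 62.5 mm and 10.7 degrees, less where a joint would pass 70% of its speed; a pose out of reach is approached as far as the arm can. A call with a gripper value outside its range is refused whole. "fingers" is the closure, from -1 (fully open) to 1 (shut), set as the call begins (left out, the last holds). The fingers move at their own pace and stop on an object; "squeeze" is the grip in N (left out, the last holds). Time passes only in rows, so rows that repeat a pose let the fingers close. It gives the time, the measured TCP pose, the force, the opening and the grip force at its end, in the units of the state.
- manip.get_state(): the state, without advancing time (a new reading comes with each control period).
- manip.camera(name): name is "scene" or "top"; returns a dict with "img" (384x512x3 uint8, red, green, blue), "K" (3x3 intrinsics, pixels), "position" and "rotation" of the camera in the world. Camera axes: x right, y down, z forward; pixel columns grow to the right and rows downward; lengths in mm; the calibration is good to about 2 mm. A picture is of the moment at which its call begins. There is no depth.
- manip.hand_in(): hands the job in; it is judged then, once.
The state is a dict: "time": time; "qpos": joint angles; "qvel": joint speeds; "tau": joint torques, N m; "ee_pos": TCP position; "ee_rot": TCP orientation; "wrist_force": force on the tool from outside, world axes, zero at the start; "moment": the same for the moment, N m; "grip_width": finger opening in mm; "finger_force": force on a finger pad.
Only numpy, scipy, OpenCV 4.12 (cv2) and the standard library are available. Lean on these libraries where they do the work, as an engineer would, in place of code of your own. Each camera call takes 0.05 s, during which the arm holds its last target. There are 200 camera calls.

TASK

Before reaching into the catch tray, make the finishing machine safe: slide the red-handled bolt fully home into its brass keeper, and leave it home while you work in the tray. Then collect every finished casting from the catch tray into the grey tote, the orange housings in the compartment with the orange liner and the blue brackets in the one with the blue liner, each standing upright on its own base on the liner, none piled on another. When the tray is empty and all of them are in the tote, draw the bolt fully back again, then push the green start button all the way down so the machine runs on; do not knock over or push about the other things on the bench.

Things in the scene. Friction and masses are not known exactly. Their poses are not given: they have to be found in the camera images.
- station: Fixed green finishing machine with chute, yellow bolt bridge and aluminium catch tray. Origin: centre of the tray, at bench height; z up. Tray 290 (x) x 250 (y) mm over its walls, 18 mm high, 5 mm thick like its floor. Bridge at y=-200 mm, along x from -145 to 145, 36 wide, top at z=110; on it two guides and the brass keeper, 24 high, at x=-115, 11, 52. Machine from y=-320, 235 high.
- bolt (a joint): Red-handled bolt on the bridge, slides along the station's x axis (m): 0 = drawn fully back, 0.060 = fully home in the keeper (hard stops at both), growing towards the station's +x. About 2 N of friction; it stays where it is left. Starts back or up to 15 mm from it.
- bolt_grip (a point): Grip point on the bolt's upright red handle, a vertical round post 20 mm in diameter: on its axis, 20 mm below its top, 50 mm above the bridge's top, 26 mm above guides and keeper. Moves with the bolt; at joint 0 it is at x=-75, y=-200, z=160 mm of the station; axes parallel to the station's.
- start (a joint): Green start button, r 18 mm, in a black housing on a small yellow pedestal beside the tray's near (-x) wall: travel down in m, 0 = up, 0.006 = fully down, which takes 5 N; springs back.
- start_top (a point): Centre of the start button's top face, at x=-180, y=-90 mm of the station, 57 mm above the bench. It moves down with the button.
- tote: Open grey tote, fixed, 280 x 280 mm, 60 mm high, walls and floor 5 mm thick. A divider 5 mm thick, as high as the walls, runs along its x axis through the middle: two compartments, each 270 (x) x 132 (y) mm, centred at y=+68 and -68 mm. Origin: centre of the underside; z up.
- liner_orange: Orange liner, 262 mm along x, 124 mm along y, 3 mm thick, fixed on the floor of one of the two compartments (either one), parallel to the tote. Origin: centre of its underside, 5 mm above the bench; housings stand on it, their origins then 3 mm above the liner's. For orange housings.
- liner_blue: Blue liner of the same size in the other compartment; origin as for the orange one. For blue brackets.
- housing1: Orange resin instrument housing: round flange 60 mm in diameter and 10 mm thick, on it an upright round barrel 40 mm in diameter, 58 mm high over all. About 0.12 kg. Origin: centre of the underside; z up along the barrel. Starts standing in the catch tray, or is absent (None).
- housing2: Orange resin instrument housing: round flange 60 mm in diameter and 10 mm thick, on it an upright round barrel 40 mm in diameter, 58 mm high over all. About 0.12 kg. Origin: centre of the underside; z up along the barrel. Starts standing in the catch tray, or is absent (None).
- housing3: Orange resin instrument housing: round flange 60 mm in diameter and 10 mm thick, on it an upright round barrel 40 mm in diameter, 58 mm high over all. About 0.12 kg. Origin: centre of the underside; z up along the barrel. Starts standing in the catch tray, or is absent (None).
- bracket1: Blue resin bracket: base plate 90 mm along x, 50 mm along y, 12 mm thick, on it an upright rib 70 mm along x, 22 mm along y, 56 mm high over all. About 0.14 kg. Origin: centre of the underside; z up. Starts standing in the catch tray, or is absent (None).
- bracket2: Blue resin bracket: base plate 90 mm along x, 50 mm along y, 12 mm thick, on it an upright rib 70 mm along x, 22 mm along y, 56 mm high over all. About 0.14 kg. Origin: centre of the underside; z up. Starts standing in the catch tray, or is absent (None).
- bracket3: Blue resin bracket: base plate 90 mm along x, 50 mm along y, 12 mm thick, on it an upright rib 70 mm along x, 22 mm along y, 56 mm high over all. About 0.14 kg. Origin: centre of the underside; z up. Starts standing in the catch tray, or is absent (None).
- glue: Amber squeeze bottle with green cap, 48 mm in diameter, 140 mm high. Bystander: leave it. Origin: centre of the underside.
- pot: Small jar with black lid, 56 mm in diameter, 55 mm high. Bystander: leave it. Origin: centre of the underside.
- cup: White mixing cup, 72 mm in diameter, 75 mm high. Bystander: leave it. Origin: centre of the underside.
- brush: Paint brush lying on the bench, along its x. Bystander: leave it. Origin: centre of the underside.
- sanding_block: Cork sanding block, 100 x 60 x 30 mm. Bystander: leave it. Origin: centre of the underside.
- solvent: Large clear bottle, 72 mm in diameter, 200 mm high. Bystander: leave it. Origin: centre of the underside.
- paint: Tin, 66 mm in diameter, 75 mm high. Bystander: leave it. Origin: centre of the underside.
Things that resemble listed ones, but are neither listed nor needed, are in the scene too. Leave any pink look-alike of the housing1 alone.

How it is judged:
By the outcome, as a careful person would: the job done as asked, in the order asked, and still so for the second after the job is handed in, with the robot touching nothing.
Of housing1, housing2, housing3, bracket1, bracket2, bracket3 only 4 to 6 are there at a start; the rules pass over those that are not, and their reading is None.
At some moment in a run one of housing1, housing2, housing3, bracket1, bracket2, bracket3 may be knocked a few centimetres aside while the robot is not near it.
It also fails if it takes over 210 s, if anything falls off the work surface, if the arm or the gripper's body presses on something with over 40 N, if the wrist force passes 120 N, or if a joint passes its speed limit or range.

## Working session

There is one attempt and no reset: what is moved stays moved. The work goes in short steps, Python scripts to look and compute and a tool call to move; the robot and the scene stay as the last step left them, time stands still between calls to the robot, and variables do not carry over. Pictures are saved under pics/ and viewed, at most 14 in all, crops included, and the job is handed in when it is done.

Besides the shell and the picture viewer there is one more tool, called as a command line: name --argument value ..., lists and objects as JSON in quotes. arm_command: Moves the arm, as the interface text tells. Its arguments: {"type":"object","properties":{"series":{"type":"string"},"fingers":{"type":"number"},"squeeze":{"type":"number"}},"required":["series"]}

```bash
mkdir -p pics; ls; python3 - <<'E'
from plant import manip
import cv2,numpy as np
s=manip.get_state();print({k:np.round(v,3) for k,v in s.items()})
for n in("scene","top"):
    c=manip.camera(n);cv2.imwrite(f"pics/{n}0.png",cv2.resize(c["img"][:,:,::-1],(800,600),interpolation=cv2.INTER_CUBIC));np.savez(f"pics/{n}0.npz",**c)
    print(n,c["K"],c["position"],c["rotation"])
E
```

```text
pics
{'time': np.float64(0.0), 'qpos': array([ 1.21 ,  0.327, -0.194,  1.052,  0.   ,  1.437]), 'qvel': array([-0.   , -0.   , -0.   , -0.001,  0.001, -0.001]), 'tau': array([-0.0000e+00, -4.4340e+01,  2.6244e+01,  1.6000e-02, -0.0000e+00,
       -0.0000e+00]), 'ee_pos': array([123.46 , 535.41 , 249.188]), 'ee_rot': array([-0.   ,  0.113,  0.994, -0.001]), 'wrist_force': array([ 0.912, -0.181, -0.206]), 'moment': array([-0.028, -0.002,  0.019]), 'finger_force': np.float64(0.0), 'grip_width': np.float64(85.219)}
scene [[419.66538426   0.         258.84538736]
 [  0.         419.66538426 194.50159876]
 [  0.           0.           1.        ]] [1173.12400655  207.57721479 1234.97446508] [-0.16223417  0.60010447  0.75351352 -0.21394408]
top [[470.23414915   0.         250.96329896]
 [  0.         470.23414915 186.49897736]
 [  0.           0.           1.        ]] [ 285.62201441   65.64026293 1650.13471995] [-0.0468545   0.70688069 -0.70365485  0.05471932]
```

View pics/scene0.png

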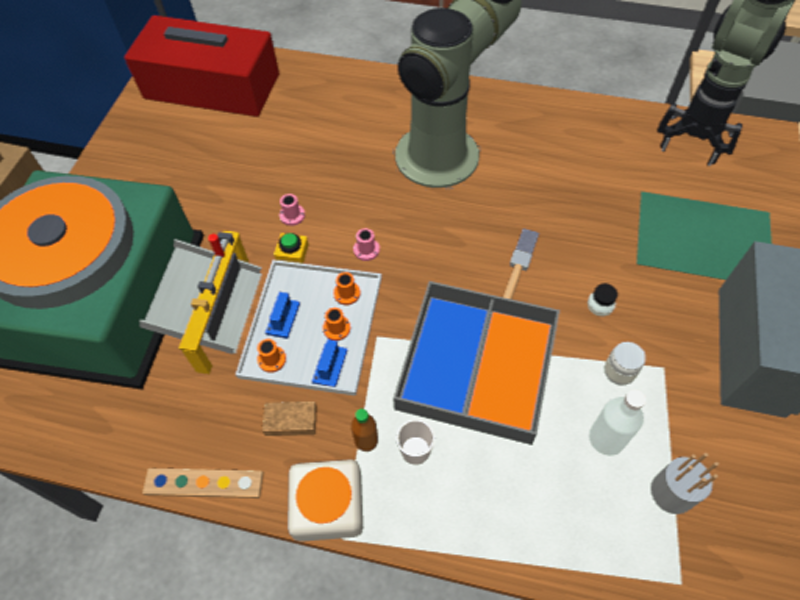

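View pics/top0.png

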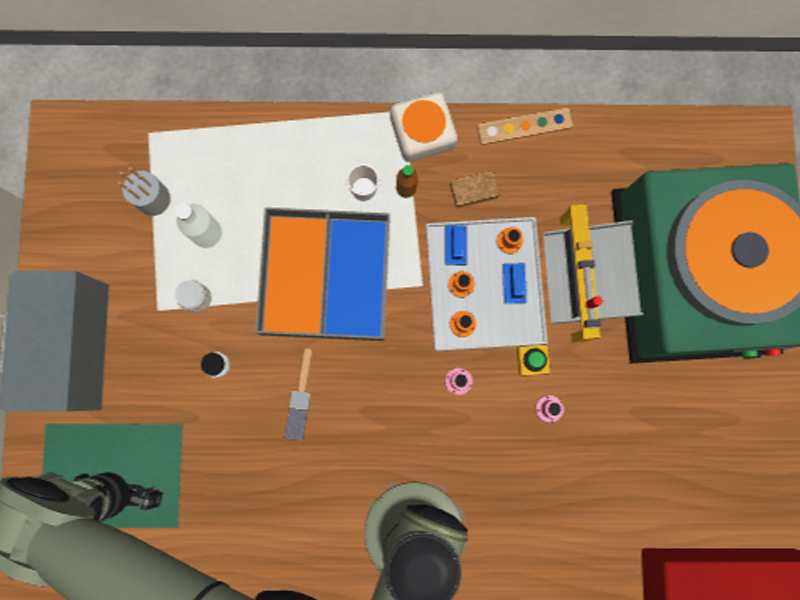

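The tray holds three orange housings, at top-view display pixels (511,239), (461,284) and (462,323), and two blue brackets at (456,244) and (514,284). The pink look-alikes at (459,381) and (549,409) are outside the tray. The red handle is at (596,301) and the button at (536,359).

```bash
cat >h.py <<'E'
import cv2,numpy as np
from plant import manip
from scipy.spatial.transform import Rotation as R
def quat(q): return R.from_quat(np.roll(q,-1))
def ray(c,uv):
    d=np.array([*(np.array(uv)-c["K"][:2,2])/np.diag(c["K"])[:2],1.]);return quat(c["rotation"]).apply(d)
def onz(c,uv,z):
    d=ray(c,uv);p=c["position"];return (p+d*(z-p[2])/d[2])[:2]
def tri(c1,u1,c2,u2):
    A=[];b=[]
    for c,u in((c1,u1),(c2,u2)):
        d=ray(c,u);d/=np.linalg.norm(d);M=np.eye(3)-np.outer(d,d);A.append(M);b.append(M@c["position"])
    return np.linalg.lstsq(np.vstack(A),np.hstack(b),rcond=None)[0]
COL=dict(orange=((6,150,90),(18,255,255)),blue=((104,150,60),(118,255,255)),green=((55,150,80),(75,255,255)),red=((0,190,90),(4,255,255)),yellow=((20,180,90),(30,255,255)))
def blobs(c,col,amin=15):
    m=cv2.inRange(cv2.cvtColor(c["img"],cv2.COLOR_RGB2HSV),*map(np.array,COL[col]))
    if col=="red": m|=cv2.inRange(cv2.cvtColor(c["img"],cv2.COLOR_RGB2HSV),np.array((174,190,90)),np.array((180,255,255)))
    cs=cv2.findContours(m,cv2.RETR_EXTERNAL,cv2.CHAIN_APPROX_NONE)[0]
    return [k for k in cs if cv2.contourArea(k)>amin]
def cen(k):
    M=cv2.moments(cv2.convexHull(k));return np.array([M["m10"],M["m01"]])/M["m00"]
def rect(c,k,z):
    w=np.array([onz(c,p,z) for p in cv2.convexHull(k)[:,0,:].astype(float)],np.float32)
    (x,y),(a,b),t=cv2.minAreaRect(w)
    if a<b:a,b,t=b,a,t+90
    return np.round([x,y,a,b,(t+90)%180-90],1)
def castings(c=None,zt=0,ex=(0,0)):
    "flange / base outlines seen from the top, in the tray or in the tote"
    c=c or manip.camera("top");out=[]
    for col in("orange","blue"):
        for k in blobs(c,col,60):
            if cv2.contourArea(k)<1500 and 250<cen(k)[0]<360 and 130<cen(k)[1]<230:
                if col=="orange": out.append((col,*np.round(onz(c,cen(k),15),1),round(cv2.contourArea(k))))
                else:
                    r=rect(c,k,17);r[:2]=np.round(onz(c,cen(k),17),1);out.append((col,*map(float,r)))
    return out
def move(x,y,z,yaw=None):
    "yaw: world angle (deg) of the tool y axis, mod 180"
    s=manip.get_state();r=quat(s["ee_rot"]);d=r.inv().apply(np.array([x,y,z])-s["ee_pos"])/30
    t=0
    if yaw is not None:
        v=r.apply([0,1,0]);t=-(yaw-np.degrees(np.arctan2(v[1],v[0])));t=(t+90)%180-90
    print("row",*np.round(d,2),round(t,1),"| q6",round(s["qpos"][5],2))
E
python3 - <<'E'
from h import *
T=dict(np.load("pics/top0.npz"));S=dict(np.load("pics/scene0.npz"))
for r in castings(T):print(r)
for col in("orange","blue"):
    for k in blobs(T,col,1500):print("liner",col,rect(T,k,8),cen(k))
for col in("red","green","yellow"):
    for n,c in(("T",T),("S",S)):
        for k in blobs(c,col):
            if cv2.contourArea(k)<4000:print(col,n,np.round(cen(k),1),cv2.contourArea(k))
hsv=cv2.cvtColor(T["img"],cv2.COLOR_RGB2HSV)
m=((hsv[...,1]<60)&(hsv[...,2]>110)).astype(np.uint8)*255
for k in cv2.findContours(m,cv2.RETR_EXTERNAL,cv2.CHAIN_APPROX_NONE)[0]:
    if cv2.contourArea(k)>1500 and cen(k)[1]>60:print("grey",np.round(cen(k)),rect(T,k,18))
E
```

```text
('blue', 543.3, -226.7, 86.2, 46.7, 1.2)
('blue', 632.1, -93.7, 87.4, 42.8, -0.4)
liner orange [562.2 268.6 261.9 122.8  -2.4] [188.53908569 175.80605581]
liner orange [ 625.4 -753.3  288.4  258.9   -4.3] [476.77890976 160.27252467]
liner orange [4.1680e+02 7.0000e-01 1.7803e+03 1.1084e+03 9.0000e+01] [264.91133049 218.66010391]
liner blue [556.4 131.8 260.2 121.1  -2.4] [227.27399297 177.56143552]
red T [468.1 371. ] 2059.0
red T [494.4 225.2] 17.0
red T [380.1 193.1] 26.5
red S [137.8 156.1] 48.5
red S [127.9  40.6] 3956.0
green T [342.5 229.5] 68.0
green T [260.5 108.8] 20.0
green S [231.2 265.6] 32.5
green S [184.8 153.5] 54.0
yellow T [341.1 230. ] 314.0
yellow T [370.9 175.1] 537.0
yellow T [325.3  81.6] 20.5
yellow S [142.6 308.3] 35.0
yellow S [186.6 159.3] 136.5
yellow S [136.8 194. ] 703.0
grey [ 47. 354.] [-59.9 700.  466.9 142.2  60.1]
grey [311. 181.] [ 543.5 -161.7  289.9  251.8    3.8]
grey [214. 130.] [ 685.1   -5.4 1877.2  981.7  -85.4]
```

```bash
python3 - <<'E'
from h import *
T=dict(np.load("pics/top0.npz"));S=dict(np.load("pics/scene0.npz"))
hsv=cv2.cvtColor(T["img"],cv2.COLOR_RGB2HSV)
print("wood",hsv[300,300],hsv[240,250],"orange",hsv[175,188],hsv[153,321:335].tolist())
print("btn z57",onz(T,(342.5,229.5),57),"tri",tri(T,(342.5,229.5),S,(184.8,153.5)))
print("red z175",onz(T,(380.1,193.1),175),"tri",tri(T,(380.1,193.1),S,(137.8,156.1)))
a=T["img"][120:250,250:400,::-1];b=S["img"][110:260,90:270,::-1]
cv2.imwrite("pics/crop0.png",np.vstack([cv2.resize(x,(500,300 if i else 290),interpolation=cv2.INTER_CUBIC) if 0 else cv2.resize(x,None,fx=(3.2 if i==0 else 2.4),fy=(2.2 if 0 else (2.2 if 0 else (3.2 if i==0 else 2.4))),interpolation=cv2.INTER_CUBIC)[:290,:430] for i,x in enumerate((a,b))]))
E
```

```text
wood [ 13 158 166] [ 13 156 149] orange [ 13 215 235] [[12, 221, 163], [11, 227, 100], [11, 222, 145], [12, 217, 217], [13, 208, 200], [11, 162, 104], [170, 18, 42], [160, 19, 41], [0, 0, 39], [165, 12, 41], [12, 168, 111], [13, 207, 207], [13, 213, 234], [13, 147, 227]]
btn z57 [ 370.85622366 -262.22796139] tri [ 371.0989125  -263.16348502   48.10295886]
red z175 [ 480.27252116 -360.32774215] tri [ 483.27095917 -366.70059991  150.66200437]
```

View pics/crop0.png

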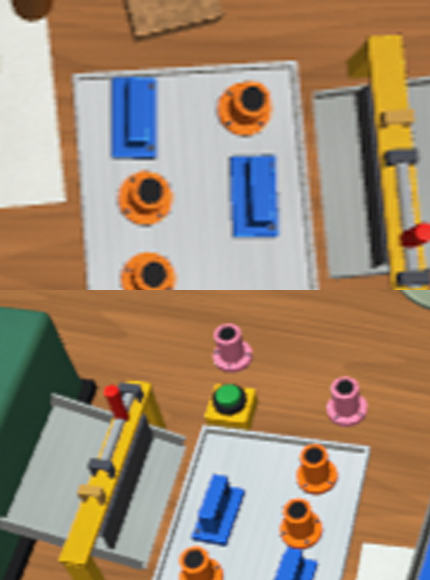

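The crop confirms the targets: three orange housings and two blue brackets in the tray, with the pink pieces outside it. The station sits at about (543,-162), yaw 3.8°, and the handle at about (483,-366). I'll go to the bolt.

```bash
sed -i 's/(6,150,90),(18,255,255)/(6,185,60),(18,255,255)/' h.py; python3 - <<'E'
from h import *
for r in castings(dict(np.load("pics/top0.npz"))):print(r)
move(440,0,260,3.8);move(483,-366.5,250,3.8)
E
```

```text
('orange', np.float64(451.5), np.float64(-109.0), 170)
('orange', np.float64(540.8), np.float64(-107.1), 161)
('orange', np.float64(643.2), np.float64(-219.0), 168)
('blue', 543.3, -226.7, 86.2, 46.7, 1.2)
('blue', 632.1, -93.7, 87.4, 42.8, -0.4)
row -14.29 -15.02 -0.34 73.2 | q6 1.44
row -18.44 -26.6 0.01 73.2 | q6 1.44
```

arm_command --series "-14.3 -15 -0.3 30;-14.3 -15 -0.3 73;-14.3 -15 -0.3 73;-14.3 -15 -0.3 73;-14.3 -15 -0.3 73;-14.3 -15 -0.3 73;-14.3 -15 -0.3 73;-14.3 -15 -0.3 73;-14.3 -15 -0.3 73;-14.3 -15 -0.3 73;-18.4 -26.6 0 73;-18.4 -26.6 0 73;-18.4 -26.6 0 73;-18.4 -26.6 0 73;-18.4 -26.6 0 73;-18.4 -26.6 0 73;-18.4 -26.6 0 73;-18.4 -26.6 0 73" --fingers -1

```text
time: 2.35
ee_pos: [481.6, -365.2, 249.1]
ee_rot: [-0.001, 0.682, 0.731, 0.0]
wrist_force: [1.0, 0.6, -0.4]
grip_width: 85.3
finger_force: 0.0
```

```bash
python3 - <<'E'
from h import *
print(manip.get_state()["ee_pos"]);move(483,-366.5,160,3.8)
E
```

```text
[ 481.5605925  -365.24351966  249.14900719]
row -0.05 0.05 2.97 0.2 | q6 0.73
```

arm_command --series "0 0 1.5 0;0 0 2.95 0;0 0 2.95 0;0 0 2.95 0"

```text
time: 2.85
ee_pos: [482.9, -365.4, 163.2]
ee_rot: [0.001, 0.682, 0.732, 0.0]
wrist_force: [0.0, -0.6, 0.7]
grip_width: 85.6
finger_force: 0.0
```

arm_command --series "0 0 0 0;0 0 0 0;0 0 0 0;0 0 0 0;0 0 0 0;0 0 0 0;0 0 0 0;0 0 0 0" --fingers 1 --squeeze 30

```text
time: 3.85
ee_pos: [484.6, -365.8, 162.4]
ee_rot: [0.002, 0.682, 0.732, 0.002]
wrist_force: [6.3, 1.5, 1.6]
grip_width: 19.4
finger_force: 31.2
```

```bash
python3 - <<'E'
from h import *
print(manip.get_state()["ee_pos"], manip.get_state()["wrist_force"])
t=np.radians(3.8)
for x in (-15,-10): print(x,543.5+x*np.cos(t)+200*np.sin(t))
move(542,-362.3,160,3.8);move(545,-362.3,160,3.8)
E
```

```text
[ 484.56349078 -365.83834311  162.4240129 ] [6.33835266 1.51289376 1.62405292]
-15 541.7877580556193
-10 546.7767653970795
row -0.02 1.92 0.09 0.3 | q6 0.73
row -0.03 2.02 0.09 0.3 | q6 0.73
```

arm_command --series "0 0.5 0 0;0 1 0 0;0 1.5 0 0;0 1.8 0 0;0 2 0 0;0 2.1 0 0;0 2.15 0 0;0 2.15 0 0;0 2.15 0 0"

```text
time: 4.97
ee_pos: [544.7, -361.8, 162.3]
ee_rot: [-0.001, 0.682, 0.731, -0.002]
wrist_force: [-7.0, 0.5, 7.8]
grip_width: 19.0
finger_force: 31.7
```

arm_command --series "0 0.15 0 0;0 0.3 0 0;0 0.3 0 0;0 0.3 0 0"

```text
time: 5.48
ee_pos: [545.2, -361.8, 162.1]
ee_rot: [-0.007, 0.684, 0.73, -0.008]
wrist_force: [-33.0, 0.2, 19.5]
grip_width: 19.2
finger_force: 36.8
```

The bolt is home: it met the hard stop at -33 N. I'll release it and lift clear.

arm_command --series "0 -0.3 0 0;0 -0.3 0 0;0 -0.3 0 0"

```text
time: 5.85
ee_pos: [544.7, -361.8, 162.2]
ee_rot: [-0.001, 0.682, 0.731, -0.002]
wrist_force: [-9.3, -0.1, 7.8]
grip_width: 18.7
finger_force: 32.0
```

arm_command --series "0 0 0 0;0 0 0 0;0 0 0 0;0 0 0 0;0 0 0 0;0 0 -1 0;0 0 -2 0;0 0 -3 0;0 0 -3 0" --fingers -1

```text
time: 6.98
ee_pos: [547.7, -362.3, 254.4]
ee_rot: [0.003, 0.682, 0.731, 0.0]
wrist_force: [-0.0, 0.1, 0.3]
grip_width: 85.5
finger_force: 0.0
```

```bash
python3 - <<'E'
from h import *
t=np.radians(3.8)
c=manip.camera("top");S=manip.camera("scene")
for r in castings(c):print(r)
for k in blobs(S,"red"):
  if cv2.contourArea(k)<500:print("red S",onz(S,cen(k),150.7),"was",onz(S,(137.8,156.1),150.7))
move(440,-107.5,150,94);move(451.5,-109,80,94)
cv2.imwrite("pics/s1.png",cv2.resize(S["img"][100:260,60:290,::-1],None,fx=3,fy=3,interpolation=cv2.INTER_CUBIC))
E
```

```text
('orange', np.float64(540.8), np.float64(-107.1), 161)
('orange', np.float64(643.1), np.float64(-218.9), 166)
('blue', 543.3, -226.7, 86.2, 46.7, 1.2)
('blue', 632.0, -93.7, 87.3, 42.7, -0.4)
red S [ 543.6357074  -360.84363444] was [ 483.23370926 -365.97796966]
row 8.68 -2.95 3.37 -90.0 | q6 0.8
row 8.61 -2.57 5.7 -90.0 | q6 0.8
```

View pics/s1.png

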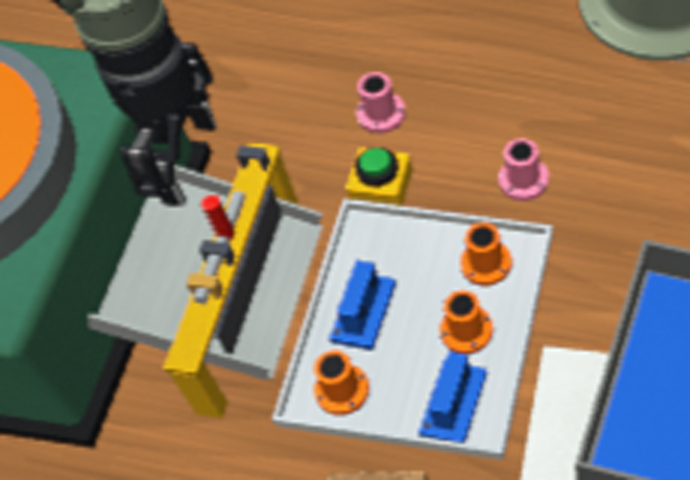

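The bolt is home: the red handle at crop (217,216) has its bar through the keeper at (203,285). The castings haven't moved. Next is housing 1.

arm_command --series "8.65 -2.6 3 -90;8.65 -2.6 3 -90;8.65 -2.6 3 -90;8.65 -2.6 3 -90;8.65 -2.6 3 -90;8.65 -2.6 3 -90;8.65 -2.6 3 -90;8.65 -2.6 3 -90;8.65 -2.6 3 -90;8.65 -2.6 3 -90;8.65 -2.6 3 -90;8.65 -2.6 3 -90"

```text
time: 8.57
ee_pos: [450.3, -107.7, 161.2]
ee_rot: [-0.0, -0.035, 0.999, 0.0]
wrist_force: [0.6, -0.3, -0.2]
grip_width: 85.7
finger_force: 0.0
```

```bash
python3 - <<'E'
from h import *
print(manip.get_state()["ee_pos"])
for r in castings():print(r)
move(451.5,-109,47,94)
c=dict(np.load("pics/top0.npz"))
print("glue",onz(c,(260.5,108.8),140))
E
```

```text
[ 450.25836549 -107.74302907  161.18190278]
('orange', np.float64(541.8), np.float64(-100.1), 66)
('orange', np.float64(643.2), np.float64(-219.0), 167)
('blue', 632.1, -93.7, 87.4, 42.8, -0.4)
row -0.04 -0.04 3.81 -0.0 | q6 -0.46
glue [765.53873604  18.47568372]
```

arm_command --series "-0.05 -0.05 1.5 0;-0.05 -0.05 3 0;-0.05 -0.05 3.8 0;-0.05 -0.05 3.8 0;-0.05 -0.05 3.8 0"

```text
time: 9.25
ee_pos: [452.8, -109.5, 48.3]
ee_rot: [0.001, -0.035, 0.999, -0.0]
wrist_force: [0.6, 0.1, -0.0]
grip_width: 85.7
finger_force: 0.0
```

arm_command --series "0 0 0 0;0 0 0 0;0 0 0 0;0 0 0 0;0 0 0 0;0 0 0 0;0 0 0 0" --fingers 1 --squeeze 30

```text
time: 10.12
ee_pos: [452.6, -109.5, 48.3]
ee_rot: [0.001, -0.035, 0.999, -0.0]
wrist_force: [-1.5, -0.5, 5.0]
grip_width: 39.3
finger_force: 29.7
```

arm_command --series "0 0 -1.5 0;0 0 -3 0;0 0 -4 0;0 0 -4 0"

```text
time: 10.62
ee_pos: [453.7, -109.9, 169.8]
ee_rot: [0.002, -0.035, 0.999, -0.001]
wrist_force: [-0.1, -0.5, -1.4]
grip_width: 39.4
finger_force: 30.9
```

```bash
cat >>h.py <<'E'
th=np.radians(-2.4)
def slot(col,dx,z):
    o=np.array([562.2,268.6] if col=="orange" else [556.4,131.8]);p=o+dx*np.array([np.cos(th),np.sin(th)])
    move(*p,z,87.6)
E
python3 - <<'E'
from h import *
slot("orange",-85,165)
for r in castings():print(r)
E
```

```text
row -1.67 12.65 0.14 6.4 | q6 -0.47
('orange', np.float64(541.3), np.float64(-100.8), 72)
('orange', np.float64(643.2), np.float64(-219.0), 167)
('blue', 632.0, -93.7, 87.3, 42.7, -0.4)
```

arm_command --series "-1.65 12.65 0.1 6;-1.65 12.65 0.1 6;-1.65 12.65 0.1 6;-1.65 12.65 0.1 6;-1.65 12.65 0.1 6;-1.65 12.65 0.1 6;-1.65 12.65 0.1 6;-1.65 12.65 0.1 6;-1.65 12.65 0.1 6;-1.65 12.65 0.1 6"

```text
time: 11.92
ee_pos: [475.0, 271.3, 164.3]
ee_rot: [-0.0, 0.019, 1.0, -0.0]
wrist_force: [0.3, 0.0, -1.9]
grip_width: 39.2
finger_force: 31.3
```

```bash
python3 - <<'E'
from h import *
slot("orange",-85,52)
for r in castings():print(r)
E
```

```text
row -0.08 0.03 3.74 0.3 | q6 0.42
('orange', np.float64(540.8), np.float64(-107.1), 161)
('orange', np.float64(643.1), np.float64(-218.9), 166)
('blue', 543.3, -226.7, 86.2, 46.7, 1.2)
('blue', 632.0, -93.7, 87.3, 42.7, -0.4)
```

arm_command --series "-0.05 0 1.5 0;-0.05 0 3 0;-0.05 0 3.5 0;-0.05 0 3.7 0;-0.05 0 3.7 0;-0.05 0 3.7 0"

```text
time: 12.72
ee_pos: [477.6, 273.2, 54.9]
ee_rot: [0.001, 0.017, 1.0, 0.0]
wrist_force: [-0.4, 0.7, -1.1]
grip_width: 39.0
finger_force: 31.4
```

arm_command --series "0 0 0 0;0 0 0 0;0 0 0 0;0 0 0 0;0 0 -1.5 0;0 0 -3 0;0 0 -3.7 0;0 0 -3.7 0" --fingers -0.4

```text
time: 13.72
ee_pos: [477.7, 273.3, 166.2]
ee_rot: [0.002, 0.017, 1.0, 0.001]
wrist_force: [0.4, 0.4, 0.3]
grip_width: 59.8
finger_force: 0.0
```

```bash
python3 - <<'E'
from h import *
move(540.8,-107.1,160,94)
for r in castings():print(r)
E
```

```text
row -2.54 -12.6 0.19 -6.0 | q6 0.42
('orange', np.float64(540.8), np.float64(-107.1), 161)
('orange', np.float64(643.2), np.float64(-219.0), 167)
('blue', 543.3, -226.7, 86.2, 46.7, 1.2)
('blue', 632.0, -93.7, 87.3, 42.7, -0.4)
```

arm_command --series "-2.55 -12.6 0.2 -6;-2.55 -12.6 0.2 -6;-2.55 -12.6 0.2 -6;-2.55 -12.6 0.2 -6;-2.55 -12.6 0.2 -6;-2.55 -12.6 0.2 -6;-2.55 -12.6 0.2 -6;-2.55 -12.6 0.2 -6;-2.55 -12.6 0.2 -6;-2.55 -12.6 0.2 -6;-2.55 -12.6 1.5 -6;-2.55 -12.6 3 -6;-2.55 -12.6 3.8 -6;-2.55 -12.6 4 -6;-2.55 -12.6 4 -6"

```text
time: 15.65
ee_pos: [540.1, -107.2, 44.9]
ee_rot: [0.0, -0.035, 0.999, -0.0]
wrist_force: [-0.4, 0.3, 0.8]
grip_width: 59.8
finger_force: 0.0
```

arm_command --series "0 0 0 0;0 0 0 0;0 0 0 0;0 0 0 0;0 0 0 0;0 0 0 0" --fingers 1

```text
time: 16.4
ee_pos: [540.9, -107.8, 45.9]
ee_rot: [0.001, -0.035, 0.999, -0.0]
wrist_force: [-1.3, 1.3, 6.1]
grip_width: 39.6
finger_force: 30.7
```

arm_command --series "0 0 -1.5 0;0 0 -3 0;0 0 -4 0;0 0 -4 0"

```text
time: 16.9
ee_pos: [541.5, -108.4, 167.3]
ee_rot: [0.003, -0.035, 0.999, -0.001]
wrist_force: [0.2, -0.4, -1.4]
grip_width: 39.3
finger_force: 30.7
```

```bash
python3 - <<'E'
from h import *
slot("orange",0,165)
E
```

```text
row -1.56 12.49 0.06 6.4 | q6 -0.4
```

arm_command --series "-1.55 12.5 0 6;-1.55 12.5 0 6;-1.55 12.5 0 6;-1.55 12.5 0 6;-1.55 12.5 0 6;-1.55 12.5 0 6;-1.55 12.5 0 6;-1.55 12.5 0 6;-1.55 12.5 0 6;-1.55 12.5 0 6;-1.55 12.5 1.5 6;-1.55 12.5 3 6;-1.55 12.5 3.6 6;-1.55 12.5 3.9 6;-1.55 12.5 3.9 6;-1.55 12.5 3.9 6"

```text
time: 18.9
ee_pos: [561.2, 269.9, 48.9]
ee_rot: [0.001, 0.018, 1.0, 0.0]
wrist_force: [-0.6, -0.0, -0.8]
grip_width: 39.3
finger_force: 31.7
```

arm_command --series "0 0 0 0;0 0 0 0;0 0 0 0;0 0 0 0;0 0 -1.5 0;0 0 -3 0;0 0 -3.8 0;0 0 -3.8 0" --fingers -0.4

```text
time: 19.9
ee_pos: [561.5, 270.2, 163.8]
ee_rot: [0.002, 0.017, 1.0, 0.001]
wrist_force: [0.8, 0.4, -0.0]
grip_width: 59.7
finger_force: 0.0
```

```bash
python3 - <<'E'
from h import *
move(643.2,-219,160,94)
for r in castings():print(r)
E
```

```text
row -3.29 -16.2 0.12 -6.0 | q6 0.36
('orange', np.float64(643.1), np.float64(-218.9), 166)
('blue', 543.3, -226.7, 86.2, 46.7, 1.2)
('blue', 632.0, -93.7, 87.3, 42.7, -0.4)
```

arm_command --series "-3.3 -16.2 0 -6;-3.3 -16.2 0 -6;-3.3 -16.2 0 -6;-3.3 -16.2 0 -6;-3.3 -16.2 0 -6;-3.3 -16.2 0 -6;-3.3 -16.2 0 -6;-3.3 -16.2 0 -6;-3.3 -16.2 0 -6;-3.3 -16.2 0 -6;-3.3 -16.2 0 -6;-3.3 -16.2 0 -6;-3.3 -16.2 1.5 -6;-3.3 -16.2 3 -6;-3.3 -16.2 3.7 -6;-3.3 -16.2 3.9 -6;-3.3 -16.2 3.9 -6"

```text
time: 22.08
ee_pos: [642.4, -219.1, 45.0]
ee_rot: [0.0, -0.035, 0.999, -0.0]
wrist_force: [-0.1, 0.2, 0.9]
grip_width: 59.5
finger_force: 0.0
```

arm_command --series "0 0 0 0;0 0 0 0;0 0 0 0;0 0 0 0;0 0 0 0;0 0 0 0" --fingers 1

```text
time: 22.82
ee_pos: [643.2, -219.9, 46.2]
ee_rot: [0.001, -0.035, 0.999, -0.0]
wrist_force: [0.2, 0.2, 6.0]
grip_width: 39.3
finger_force: 30.7
```

arm_command --series "0 0 -1.5 0;0 0 -3 0;0 0 -4 0;0 0 -4 0"

```text
time: 23.32
ee_pos: [643.6, -220.3, 167.6]
ee_rot: [0.003, -0.035, 0.999, -0.001]
wrist_force: [-0.5, -0.7, -1.8]
grip_width: 39.4
finger_force: 30.6
```

```bash
python3 - <<'E'
from h import *
slot("orange",85,165)
E
```

```text
row -1.25 16.13 0.05 6.4 | q6 -0.51
```

arm_command --series "-1.25 16.15 0 6;-1.25 16.15 0 6;-1.25 16.15 0 6;-1.25 16.15 0 6;-1.25 16.15 0 6;-1.25 16.15 0 6;-1.25 16.15 0 6;-1.25 16.15 0 6;-1.25 16.15 0 6;-1.25 16.15 0 6;-1.25 16.15 0 6;-1.25 16.15 0 6;-1.25 16.15 1.5 6;-1.25 16.15 3 6;-1.25 16.15 3.6 6;-1.25 16.15 3.9 6;-1.25 16.15 3.9 6;-1.25 16.15 3.9 6"

```text
time: 25.58
ee_pos: [646.9, 266.7, 49.1]
ee_rot: [0.001, 0.018, 1.0, 0.0]
wrist_force: [-0.1, 1.2, 1.8]
grip_width: 39.5
finger_force: 31.3
```

arm_command --series "0 0 0 0;0 0 0 0;0 0 0 0;0 0 0 0;0 0 -1.5 0;0 0 -3 0;0 0 -3.8 0;0 0 -3.8 0" --fingers -0.4

```text
time: 26.58
ee_pos: [647.1, 266.9, 164.0]
ee_rot: [0.002, 0.017, 1.0, 0.001]
wrist_force: [0.0, -0.1, 0.6]
grip_width: 59.5
finger_force: 0.0
```

```bash
python3 - <<'E'
from h import *
c=manip.camera("top")
for r in castings(c):print(r)
move(632,-93.7,160,90.5);move(543.3,-226.7,160,91.5)
S=manip.camera("scene")
cv2.imwrite("pics/s2.png",cv2.resize(S["img"][140:300,140:380,::-1],None,fx=3,fy=3,interpolation=cv2.INTER_CUBIC))
E
```

```text
('blue', 543.3, -226.7, 86.2, 46.7, 1.2)
('blue', 632.1, -93.7, 87.4, 42.8, -0.4)
row 0.05 -12.02 0.06 -2.5 | q6 0.32
row 2.85 -16.55 0.05 -3.5 | q6 0.32
```

View pics/s2.png

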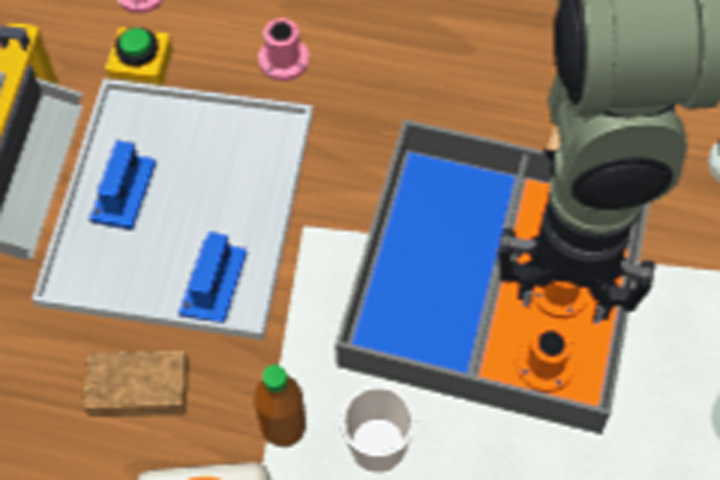

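The view shows the housings upright on the orange liner, with two at crop (560,295) and (548,355) in sight. The two brackets remain in the tray at crop (124,185) and (213,278).

arm_command --series "0.05 -12.05 0 -3;0.05 -12.05 0 -3;0.05 -12.05 0 -3;0.05 -12.05 0 -3;0.05 -12.05 0 -3;0.05 -12.05 0 -3;0.05 -12.05 0 -3;0.05 -12.05 0 -3;0.05 -12.05 0 -3;0.05 -12.05 0 -3;0.05 -12.05 1.5 -3;0.05 -12.05 3 -3;0.05 -12.05 3.7 -3;0.05 -12.05 4 -3;0.05 -12.05 4 -3"

```text
time: 28.55
ee_pos: [631.5, -94.3, 41.5]
ee_rot: [-0.0, -0.009, 1.0, 0.0]
wrist_force: [0.1, -0.1, 0.7]
grip_width: 59.8
finger_force: 0.0
```

arm_command --series "0 0 0 0;0 0 0 0;0 0 0 0;0 0 0 0;0 0 0 0;0 0 0 0;0 0 0 0" --fingers 1

```text
time: 29.42
ee_pos: [632.4, -95.0, 42.8]
ee_rot: [0.001, -0.009, 1.0, -0.0]
wrist_force: [-0.6, 0.8, 5.3]
grip_width: 21.9
finger_force: 30.2
```

arm_command --series "0 0 -1.5 0;0 0 -3 0;0 0 -4 0;0 0 -4 0"

```text
time: 29.92
ee_pos: [633.1, -95.3, 164.1]
ee_rot: [0.002, -0.009, 1.0, -0.001]
wrist_force: [-0.5, 0.9, -2.4]
grip_width: 21.9
finger_force: 30.7
```

```bash
python3 - <<'E'
from h import *
slot("blue",60,165)
for r in castings():print(r)
E
```

```text
row 0.43 7.49 -0.04 3.4 | q6 -0.28
('blue', 542.3, -227.1, 86.1, 47.9, 1.2)
```

arm_command --series "0.45 7.5 0 3;0.45 7.5 0 3;0.45 7.5 0 3;0.45 7.5 0 3;0.45 7.5 0 3;0.45 7.5 0 3;0.45 7.5 0 3;0.45 7.5 0 3;0.45 7.5 1.5 3;0.45 7.5 3 3;0.45 7.5 3.6 3;0.45 7.5 3.9 3;0.45 7.5 3.9 3;0.45 7.5 3.9 3"

```text
time: 31.72
ee_pos: [615.3, 129.9, 45.8]
ee_rot: [0.001, 0.017, 1.0, 0.0]
wrist_force: [0.3, -0.2, -0.7]
grip_width: 21.8
finger_force: 29.7
```

arm_command --series "0 0 0 0;0 0 0 0;0 0 0 0;0 0 0 0;0 0 0 0;0 0 -1.5 0;0 0 -3 0;0 0 -3.8 0;0 0 -3.8 0" --fingers -0.4

```text
time: 32.85
ee_pos: [615.6, 130.1, 160.9]
ee_rot: [0.002, 0.017, 1.0, 0.0]
wrist_force: [-0.1, -0.7, 0.4]
grip_width: 59.5
finger_force: 0.0
```

```bash
python3 - <<'E'
from h import *
for r in castings():print(r)
move(543.3,-226.7,160,91.5)
E
```

```text
('blue', 543.3, -226.7, 86.2, 46.7, 1.2)
row 1.96 -11.96 -0.04 -3.5 | q6 0.13
```

arm_command --series "1.95 -11.95 0 -3;1.95 -11.95 0 -3;1.95 -11.95 0 -3;1.95 -11.95 0 -3;1.95 -11.95 0 -3;1.95 -11.95 0 -3;1.95 -11.95 0 -3;1.95 -11.95 0 -3;1.95 -11.95 0 -3;1.95 -11.95 0 -3;1.95 -11.95 1.5 -3;1.95 -11.95 3 -3;1.95 -11.95 3.6 -3;1.95 -11.95 3.9 -3;1.95 -11.95 3.9 -3"

```text
time: 34.78
ee_pos: [543.2, -225.9, 41.4]
ee_rot: [-0.0, -0.009, 1.0, 0.0]
wrist_force: [0.3, 0.0, -0.6]
grip_width: 60.0
finger_force: 0.0
```

arm_command --series "0 0 0 0;0 0 0 0;0 0 0 0;0 0 0 0;0 0 0 0;0 0 0 0;0 0 0 0" --fingers 1

```text
time: 35.65
ee_pos: [543.9, -226.8, 42.6]
ee_rot: [0.001, -0.009, 1.0, -0.0]
wrist_force: [-1.0, 0.5, 6.2]
grip_width: 21.8
finger_force: 30.4
```

arm_command --series "0 0 -1.5 0;0 0 -3 0;0 0 -4 0;0 0 -4 0"

```text
time: 36.15
ee_pos: [544.5, -227.2, 163.9]
ee_rot: [0.002, -0.009, 1.0, -0.001]
wrist_force: [0.3, 0.2, -1.1]
grip_width: 21.7
finger_force: 29.9
```

```bash
python3 - <<'E'
from h import *
slot("blue",-60,162)
for r in castings():print(r)
E
```

```text
row 1.39 12.08 0.03 3.4 | q6 -0.54
```

arm_command --series "1.4 12.1 0 3;1.4 12.1 0 3;1.4 12.1 0 3;1.4 12.1 0 3;1.4 12.1 0 3;1.4 12.1 0 3;1.4 12.1 0 3;1.4 12.1 0 3;1.4 12.1 0 3;1.4 12.1 0 3;1.4 12.1 1.5 3;1.4 12.1 3 3;1.4 12.1 3.6 3;1.4 12.1 3.9 3;1.4 12.1 3.9 3;1.4 12.1 3.9 3"

```text
time: 38.2
ee_pos: [495.5, 135.6, 45.0]
ee_rot: [0.001, 0.018, 1.0, 0.0]
wrist_force: [0.9, 0.0, -1.1]
grip_width: 21.7
finger_force: 30.6
```

arm_command --series "0 0 0 0;0 0 0 0;0 0 0 0;0 0 0 0;0 0 0 0;0 0 -1.5 0;0 0 -3 0;0 0 -6 0;0 0 -6 0" --fingers -0.4

```text
time: 39.33
ee_pos: [496.2, 136.1, 228.1]
ee_rot: [0.002, 0.017, 1.0, 0.0]
wrist_force: [0.4, 0.3, -0.5]
grip_width: 59.7
finger_force: 0.0
```

```bash
python3 - <<'E'
from h import *
print(castings())
move(544.5,-362,255,3.8)
E
```

```text
[]
row -2.15 -16.54 -0.82 84.2 | q6 0.16
```

arm_command --series "-2.15 -16.55 -0.8 84;-2.15 -16.55 -0.8 84;-2.15 -16.55 -0.8 84;-2.15 -16.55 -0.8 84;-2.15 -16.55 -0.8 84;-2.15 -16.55 -0.8 84;-2.15 -16.55 -0.8 84;-2.15 -16.55 -0.8 84;-2.15 -16.55 -0.8 84;-2.15 -16.55 -0.8 84;-2.15 -16.55 -0.8 84;-2.15 -16.55 -0.8 84;-2.15 -16.55 -0.8 84" --fingers -1

```text
time: 41.0
ee_pos: [542.2, -361.6, 248.9]
ee_rot: [0.0, 0.681, 0.732, -0.0]
wrist_force: [0.3, -0.4, 0.5]
grip_width: 85.5
finger_force: 0.0
```

```bash
python3 - <<'E'
from h import *
print(castings())
move(544.5,-362,161,3.8)
S=manip.camera("scene")
cv2.imwrite("pics/s3.png",cv2.resize(S["img"][110:300,90:370,::-1],None,fx=2.8,fy=2.8,interpolation=cv2.INTER_CUBIC))
E
```

```text
[]
row -0.01 0.08 2.93 0.3 | q6 0.8
```

View pics/s3.png

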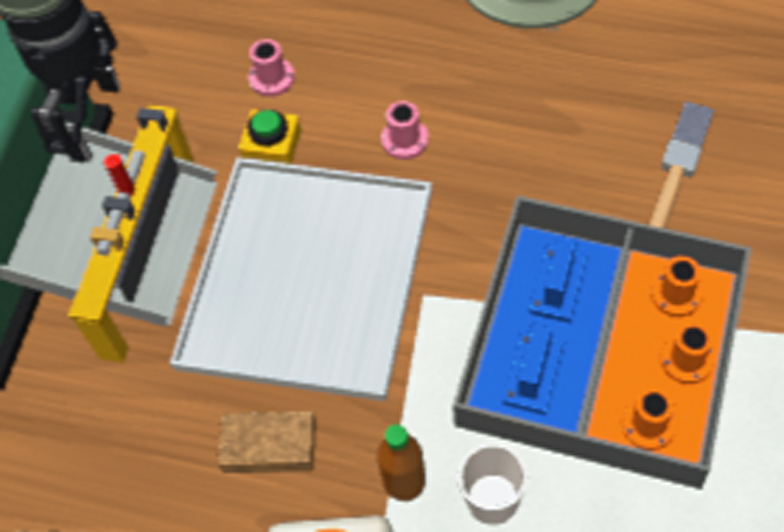

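All five castings stand upright in the tote, with the brackets at crop (552,280) and (530,365) and the housings at (680,285), (690,350) and (652,418). The tray is empty, so I'll draw the bolt back.

arm_command --series "0 0.05 1.5 0;0 0.05 2.9 0;0 0.05 2.9 0;0 0.05 2.9 0"

```text
time: 41.6
ee_pos: [544.1, -362.9, 163.1]
ee_rot: [0.001, 0.682, 0.731, 0.0]
wrist_force: [0.3, 0.7, 0.2]
grip_width: 85.3
finger_force: 0.0
```

arm_command --series "0 0 0 0;0 0 0 0;0 0 0 0;0 0 0 0;0 0 0 0;0 0 0 0;0 0 0 0;0 0 0 0" --fingers 1

```text
time: 42.6
ee_pos: [543.6, -362.6, 162.0]
ee_rot: [0.0, 0.682, 0.731, 0.0]
wrist_force: [-0.8, 1.1, 5.6]
grip_width: 19.2
finger_force: 29.3
```

arm_command --series "0 -0.5 0 0;0 -1 0 0;0 -1.5 0 0;0 -1.8 0 0;0 -2 0 0;0 -2.1 0 0;0 -2.2 0 0;0 -2.2 0 0;0 -2.2 0 0"

```text
time: 43.72
ee_pos: [484.3, -366.6, 162.1]
ee_rot: [0.005, 0.681, 0.732, 0.006]
wrist_force: [23.8, 3.0, -5.0]
grip_width: 19.2
finger_force: 31.2
```

arm_command --series "0 0.15 0 0;0 0.15 0 0;0 0.15 0 0"

```text
time: 44.1
ee_pos: [484.5, -366.6, 162.1]
ee_rot: [0.002, 0.681, 0.732, 0.002]
wrist_force: [9.5, 1.6, 2.2]
grip_width: 19.1
finger_force: 30.4
```

arm_command --series "0 0 0 0;0 0 0 0;0 0 0 0;0 0 0 0;0 0 0 0;0 0 -1 0;0 0 -2 0;0 0 -3 0;0 0 -3 0" --fingers -1

```text
time: 45.22
ee_pos: [483.2, -367.8, 254.1]
ee_rot: [0.003, 0.682, 0.731, -0.0]
wrist_force: [0.3, 0.2, 0.4]
grip_width: 85.6
finger_force: 0.0
```

```bash
python3 - <<'E'
from h import *
S=manip.camera("scene")
for k in blobs(S,"red"):
  if cv2.contourArea(k)<500:print("red S",onz(S,cen(k),150.7))
move(370.5,-263,160,94);move(370.5,-263,160,3.8);move(370.5,-263,80)
E
```

```text
red S [ 483.39284024 -365.42913897]
row 3.73 -3.49 3.07 -90.0 | q6 0.73
row 3.73 -3.49 3.07 0.2 | q6 0.73
row 3.73 -3.49 5.73 0 | q6 0.73
```

The bolt is fully back, with its handle at x≈483 as at the start. Next is the button.

arm_command --series "3.75 -3.5 0 0;3.75 -3.5 0 0;3.75 -3.5 0 0;3.75 -3.5 1.5 0;3.75 -3.5 3 0;3.75 -3.5 4.5 0;3.75 -3.5 4.7 0;3.75 -3.5 4.7 0;3.75 -3.5 4.7 0;3.75 -3.5 4.7 0" --fingers 1

```text
time: 46.52
ee_pos: [370.2, -262.6, 111.8]
ee_rot: [0.001, 0.682, 0.731, -0.0]
wrist_force: [0.5, 0.9, -0.3]
grip_width: -0.1
finger_force: 0.0
```

```bash
python3 - <<'E'
from h import *
move(370.5,-263,76);move(370.5,-263,69)
E
```

```text
row -0.01 0.01 1.19 0 | q6 0.72
row -0.01 0.01 1.43 0 | q6 0.72
```

arm_command --series "0 0 0.6 0;0 0 1 0;0 0 1.2 0;0 0 1.3 0;0 0 1.4 0;0 0 1.5 0;0 0 1.5 0;0 0 1.5 0"

```text
time: 47.52
ee_pos: [369.4, -261.8, 69.0]
ee_rot: [0.001, 0.682, 0.732, -0.0]
wrist_force: [-9.6, 10.4, 44.7]
grip_width: -0.1
finger_force: 22.5
```

The button bottomed out, with the force well above 5 N. I'll lift off and clear the scene.

arm_command --series "0 0 -1 0;0 0 -2 0;0 0 -4 0;0 0 -5 0;0 0 -5 0;0 0 -5 0"

```text
time: 48.28
ee_pos: [369.1, -261.5, 214.8]
ee_rot: [-0.0, 0.682, 0.731, 0.0]
wrist_force: [-0.7, 0.6, -0.0]
grip_width: 0.2
finger_force: 0.0
```

```bash
python3 - <<'E'
from h import *
S=manip.camera("scene");T=manip.camera("top")
print(manip.get_state()["wrist_force"])
a=cv2.resize(S["img"][110:300,60:370,::-1],(800,490)[:2],interpolation=cv2.INTER_CUBIC)
cv2.imwrite("pics/s4.png",a)
E
```

```text
[-0.16871812 -0.40271989 -0.05424894]
```

View pics/s4.png

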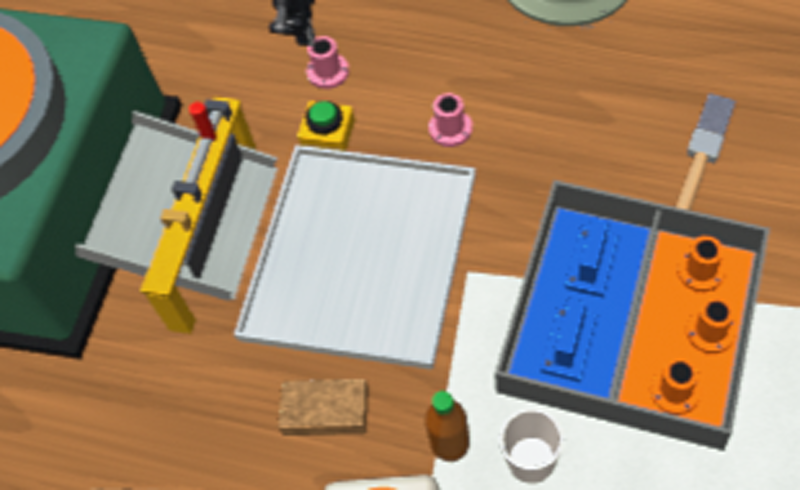

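The final view shows the bolt drawn back with its handle at (203,120), the tray empty and all five castings upright in their compartments. The bystanders are where they started.

```bash
python3 -c "
from plant import manip
print(manip.hand_in())"
```

```text
the job is handed in; nothing more can be done
None
```

I handed the job in at about 48 s: the bolt was home throughout the tray work, all 3 housings and 2 brackets stand upright in their compartments, and the bolt was then drawn fully back and the start button pressed to the bottom (the closed fingertips pushed it with about 45 N).

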